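# Slide a vial rack along the scanner fence to its end stop

## Robot

A 6-joint arm with a two-finger parallel gripper is mounted at the origin on the work surface. World frame = base frame: x ahead of the robot, y to its left, z up, the work surface at z = 0. Lengths are in m, angles in rad, forces in N, time in s.
With the tool pointing down it reaches from about 0.4 to 0.825 m from the base axis. Payload 7 kg.
Tool frame: the origin (TCP) lies midway between the tips of the shut fingers; the grasp point (between the pads) lies behind it (robot.grip_depth is the z of the grasp point in the tool frame, in m); z points along the fingers, y is the direction in which the jaws open and shut (so a half turn about z gives the same grasp; the last joint's range is limited). The gripper opens to 85 mm and grips with 20 to 120 N. Pads are 22 mm wide; open, the fingers measure 114 mm over their backs; the gripper's body (76 mm by 85 mm) begins 54 mm behind the grasp point. The pads swing forward as they close: fully open they stand 13 mm farther back than shut.
Start: joints at [0.288, 0.359, 0.012, 0, -1.224, -0.288], TCP at [0.675, -0, 0.231] pointing down, gripper open.
Joint ranges: [-3.07, 3.07], [-1.43, 2.12], [-1.02, 1.25], [-3.03, 1.67], [-3.05, -0], [-3.03, 3.03]. Speed limits (rad/s): [2.39, 2.39, 3.01, 3.14, 3.14, 3.14].

## Interface

Orientations are given as a 3x3 rotation matrix whose columns are the frame's x, y, z axes.
In Python, from cell import get_state, cams, robot gives the robot as it stands.
- The arm moves only by the tool apply_moves, never from a script. Its argument "targets" is text: rows parted by semicolons, each of 5 numbers parted by spaces: the closure in counts, from 0 (fully open) to 255 (shut), then the shift along the tool's x, y, z in m, then the turn about the tool's z in rad. In form: gripper tx ty tz yaw; .... A call has 1 to 12 rows; each row shifts and turns the commanded pose from where the row before left it, along the tool's axes as they then stand; what a row does not reach is not made up. A row lasts 1/12 s, in which the tool goes at most 41.7 mm and 7.16 degrees, less where a joint would pass 70% of its speed; a pose out of reach is approached as far as the arm can. A call with a gripper value outside its range is refused whole. The fingers move at their own pace and stop on an object; "force" is the grip in N (left out, the last holds). Time passes only in rows, so rows that do not move let the fingers close. It gives the time, the measured TCP pose, the force and the opening at its end, in the units of the state.
- get_state(): the state, without advancing time (a new reading comes with each control period).
- cams.read_camera(name): name is "scene" or "side" or "wrist"; returns the picture (400x640x3 uint8, blue, green, red); there is no depth.
- cams.camera_info(name): a dict with "K" (3x3 intrinsics, pixels), "R" (3x3) and "t" (3): a world point X has camera coordinates R X + t; the wrist camera has in their place "mount" (4x4, takes a point from camera to tool coordinates, whose origin is the TCP and whose axes are the flange's). Camera axes: x right, y down, z forward; pixel columns grow to the right and rows downward; lengths in m; the calibration is good to about 2 mm. The wrist camera is an equidistant fisheye: a pixel r from the principal point sees the ray r / f radians off the axis. A picture is of the moment at which its call begins: read the wrist's pose just before it. camera_info takes no time and is no camera call.
- robot.sign_off(): hands the job in, once; it reports no verdict.
The state is a dict: "time_s": time; "qpos": joint angles; "dq": joint speeds; "effort": joint torques, N m; "tool_pos": TCP position; "tcp_rot": TCP orientation; "contact_force": force on the tool from outside, world axes, zero at the start; "moment": the same for the moment, N m; "width": finger opening in m.
Only numpy, scipy, OpenCV 4.12 (cv2) and the standard library are available. Lean on these libraries where they do the work, as an engineer would, in place of code of your own. Each camera call takes 0.05 s, during which the arm holds its last target.

## Task

On the lab bench, push the vial rack back across the bench until its long side lies flat against the scanner's long fence, before it reaches the reading window; then slide it along the fence, keeping it against the fence as it passes the window, until it is snug in the corner against the end stop. Only push it with the fingers - never lift or tip it - and leave the glassware and jar beside it standing where they are.

Things in the scene. Friction and masses are not known exactly. Their poses are not given: they have to be found in the camera images.
- rack: Loose white plastic rack with twelve capped amber vials fixed in it. 70 mm (its x) by 110 mm (its y), 40 mm high, plain upright sides (top 10 mm set in 2 mm); caps reach 57 mm. Origin: centre of underside. 0.3 to 0.65 kg, slides with a few newtons. Starts up to 0.3 rad askew to the fence, its centre 80 to 110 mm from the fence face and 160 to 210 mm from the end stop's face.
- guide: Fixed aluminium corner guide of the scanner. Origin: inside corner of its two faces, at bench level. y runs along the long fence: face at x = 0, y -20 to 300 mm, 22 mm high, 8 mm thick. End stop: face at y = 0, x -75 to 0 mm, 22 mm high. The rack belongs at x below 0, y above 0, its long side along the fence; fully home its centre is at x -35, y 55 mm.
- window (a point): Centre of the black reading window, 42 mm wide (y 14 to 56 mm of the guide), 41 mm above the bench, on the front of the low white scanner; its black frame runs over the top front edge, so it shows from above. Axes as the guide's. The scanner housing is fixed to the guide and stands behind the fence: in the guide's frame x 35 to 145 mm, y -30 to 160 mm, 60 mm high.
- flask: Bystander: glass conical flask, 76 mm across the foot, 112 mm high, loose. Origin: centre of its underside.
- beaker: Bystander: glass beaker, 70 mm across, 85 mm high, loose. Origin: centre of its underside.
- jar: Bystander: white plastic screw-top jar, 60 mm across, 75 mm high, loose. Origin: centre of its underside.
There are look-alikes about, which are no part of the job. Leave any blue or yellow look-alike of the rack alone.

How it is judged:
By the outcome, as a careful person would: the job done as asked, in the order asked, and still so for the second after the job is handed in, with the robot touching nothing.
It also fails if it takes over 54 s, if anything falls off the work surface, if the arm or the gripper's body presses on something with over 40 N, if the wrist force passes 120 N, or if a joint passes its speed limit or range.

## Working session

There is one attempt and no reset: what is moved stays moved. The work goes in short steps, Python scripts to look and compute and a tool call to move; the robot and the scene stay as the last step left them, time stands still between calls to the robot, and variables do not carry over. Pictures are saved under pics/ and viewed, and the job is handed in when it is done.

Besides the shell and the picture viewer there is one more tool, called after ">>>" by a JSON object that holds its "method" and its "body". apply_moves: Moves the arm, as the interface text tells. Its arguments: {"type":"object","properties":{"targets":{"type":"string"},"force":{"type":"number"}},"required":["targets"]}

```bash
mkdir -p pics; ls; python3 - <<'E'
from cell import get_state,cams,robot
import cv2,numpy as np
s=get_state();print(s['time_s'],s['tool_pos'],s['tcp_rot'],robot.grip_depth)
for n in("scene","side"):
    cv2.imwrite(f"pics/{n}0.png",cams.read_camera(n)); i=cams.camera_info(n);print(n,i)
cv2.imwrite("pics/wrist0.png",cams.read_camera("wrist"));print(cams.camera_info("wrist"))
E
```

```text
pics
0.0 [ 6.74510986e-01 -2.42986836e-05  2.30361717e-01] [[-1.20550569e-04 -9.99998640e-01 -1.64487482e-03]
 [-9.99999984e-01  1.20763093e-04 -1.29105147e-04]
 [ 1.29303612e-04  1.64485923e-03 -9.99998639e-01]] -0.0187
scene {'K': array([[496.63940208,   0.        , 320.45157467],
       [  0.        , 496.63940208, 193.97415191],
       [  0.        ,   0.        ,   1.        ]]), 'R': array([[ 0.77273222,  0.63472863, -0.00211732],
       [ 0.54230369, -0.66193819, -0.51744038],
       [-0.32983576,  0.39869462, -0.85571664]]), 't': array([-0.4751076, -0.2462026,  1.5844164])}
side {'K': array([[486.60003746,   0.        , 325.60990093],
       [  0.        , 486.60003746, 203.01357101],
       [  0.        ,   0.        ,   1.        ]]), 'R': array([[ 0.70850345, -0.70544262, -0.01932808],
       [-0.54157347, -0.52595544, -0.6557965 ],
       [ 0.4524611 ,  0.47510166, -0.75469025]]), 't': array([-0.36632669,  0.37741147,  0.90544504])}
{'K': array([[309.70691629,   0.        , 323.08786286],
       [  0.        , 309.70691629, 200.50084665],
       [  0.        ,   0.        ,   1.        ]]), 'mount': array([[-5.24721986e-04, -9.54057293e-01, -2.99623773e-01,
         7.56089549e-02],
       [ 9.99999518e-01, -7.49247706e-04,  6.34474037e-04,
        -3.64429906e-04],
       [-8.29817008e-04, -2.99623296e-01,  9.54057227e-01,
        -1.41427406e-01],
       [ 0.00000000e+00,  0.00000000e+00,  0.00000000e+00,
         1.00000000e+00]])}
```

View pics/scene0.png

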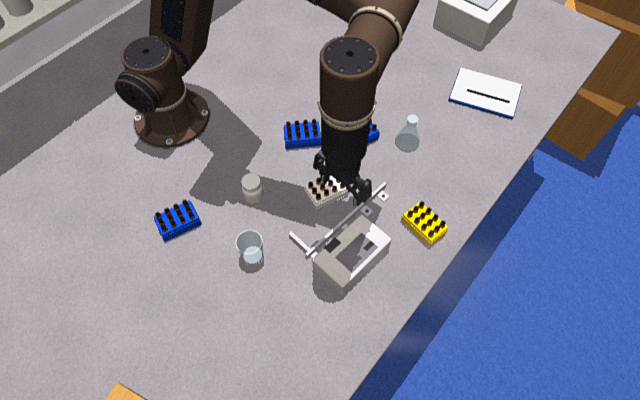

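View pics/side0.png

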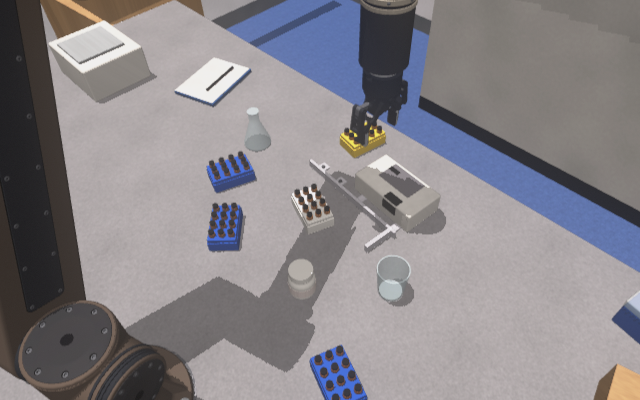

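View pics/wrist0.png

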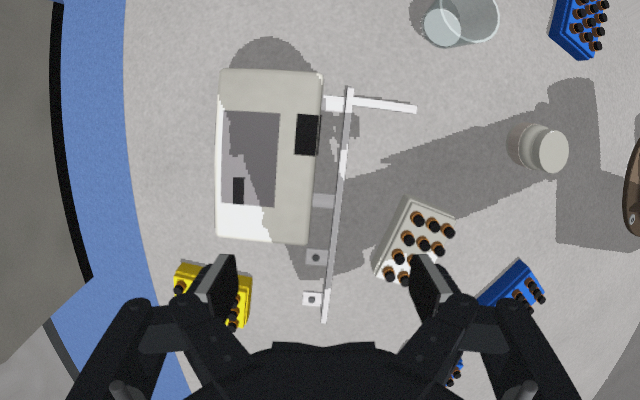

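```bash
python3 - <<'E'
import cv2
s=cv2.imread('pics/side0.png')[130:260,270:450];cv2.imwrite('pics/side0c.png',cv2.resize(s,None,fx=4.4,fy=4.4,interpolation=cv2.INTER_CUBIC))
s=cv2.imread('pics/wrist0.png')[70:340,290:480];cv2.imwrite('pics/wrist0c.png',cv2.resize(s,None,fx=2.2,fy=2.2,interpolation=cv2.INTER_CUBIC)[:600])
E
```

```text
(no output)
```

View pics/side0c.png

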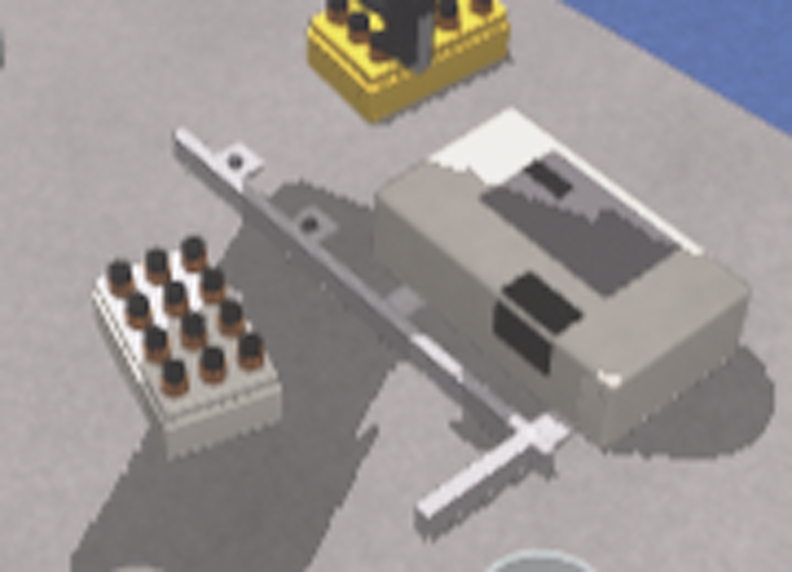

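View pics/wrist0c.png

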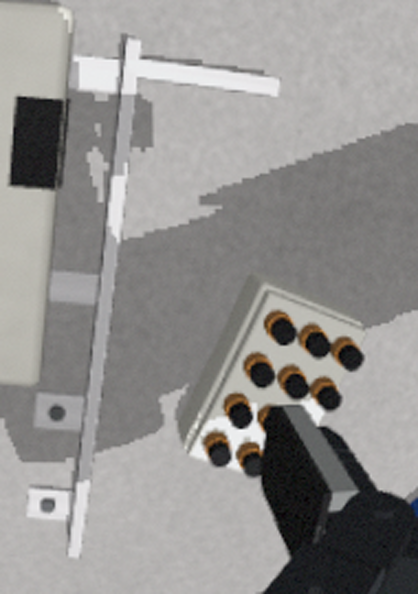

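```bash
cat > h.py <<'E'
import numpy as np,cv2
from scipy.optimize import least_squares
from cell import get_state,cams,robot
def proj(n,X,pose=None):
    X=np.atleast_2d(X).astype(float);i=cams.camera_info(n);K=i['K']
    if n!='wrist':
        c=X@i['R'].T+i['t'];return np.c_[c[:,0]/c[:,2]*K[0,0]+K[0,2],c[:,1]/c[:,2]*K[1,1]+K[1,2]]
    p,R=pose;T=(X-p)@R;M=i['mount'];c=(T-M[:3,3])@M[:3,:3]
    r=np.hypot(c[:,0],c[:,1]);th=np.arctan2(r,c[:,2]);k=K[0,0]*th/np.maximum(r,1e-9)
    return np.c_[c[:,0]*k+K[0,2],c[:,1]*k+K[1,2]]
def tf(q,P):
    P=np.atleast_2d(P);c,s=np.cos(q[2]),np.sin(q[2])
    return np.c_[q[0]+c*P[:,0]-s*P[:,1],q[1]+s*P[:,0]+c*P[:,1],P[:,2]]
def back(n,uv,z=0):
    f=lambda a:(proj(n,[a[0],a[1],z])-uv).ravel()
    return least_squares(f,[.6,0.]).x
def pose():
    s=get_state();return np.array(s['tool_pos']),np.array(s['tcp_rot'])
GP=np.array([[0,0,.022],[0,.3,.022],[-.075,0,.022],[0,0,0],[0,.3,0],[-.075,0,0]])
def rackbox():
    B=[[sx*.035,sy*.055,0] for sx in(-1,1) for sy in(-1,1)];T=[[sx*.033,sy*.053,.04] for sx in(-1,1) for sy in(-1,1)]
    return np.array(B+T)
def caps(px,py):
    return np.array([[(a-1)*px,(b-1.5)*py,.057] for b in range(4) for a in range(3)])
E
python3 - <<'E'
from h import *
S=lambda P:np.array(P)/4.4+[270,130]
W=lambda P:np.array(P)/2.2+[290,70]
P0=pose()
gs=S([[515,430],[175,138],[418,505]]);gw=W([[137,70],[81,556],[279,80]])
f=lambda q,w=1:np.r_[(proj('side',tf(q,GP[:3]))-gs).ravel(),w*(proj('wrist',tf(q,GP[:3]),P0)-gw).ravel()]
for w in(0,1):
  best=min((least_squares(f,[.7,0,a],args=(w,)) for a in(0,1.57,3.14,-1.57)),key=lambda r:r.cost)
  print('guide',best.x,best.fun.round(1))
g=best.x
cs=S([(119,270),(156,260),(193,248),(138,305),(175,292),(211,280),(156,340),(193,325),(231,312),(175,372),(212,358),(250,345)])
def fr(q): return (proj('side',tf(q,caps(q[3],q[4])))-cs).ravel()
best=min((least_squares(fr,[.6,0,a,.02,.025]) for a in(0,1.57,3.14,-1.57)),key=lambda r:r.cost)
print('rack',best.x,best.fun.round(1));r=best.x
d=r[:2]-g[:2];c,s=np.cos(g[2]),np.sin(g[2]);print('rack in guide',c*d[0]+s*d[1],-s*d[0]+c*d[1],r[2]-g[2])
for n,uv in dict(flask=(257,140),beaker=(392,291),jar=(302,290)).items():
  b=back('side',uv);d=b-g[:2];print(n,b,'g',c*d[0]+s*d[1],-s*d[0]+c*d[1])
for n in('side','wrist','scene'):
  im=cv2.imread(f'pics/{n}0.png');k=3;im=cv2.resize(im,None,fx=k,fy=k)
  for P,col in((tf(g,GP),(0,0,255)),(tf(r,rackbox()),(0,255,0)),(tf(r,caps(r[3],r[4])),(255,0,255))):
    for u in proj(n,P,P0): cv2.circle(im,tuple(int(v) for v in (u+.5)*k),3,col,-1)
  x0,y0=dict(side=(270,120),wrist=(280,70),scene=(240,130))[n]
  cv2.imwrite(f'pics/ov_{n}0.png',im[y0*k:y0*k+600,x0*k:x0*k+700])
E
```

```text
guide [ 0.64187119 -0.08296406 -0.09522478] [ 1.1  0.5 -0.7 -1.  -0.5  0.2  0.  -0.  -0.  -0.  -0.   0. ]
guide [ 0.64210676 -0.08271807 -0.0883848 ] [ 1.1  0.4 -1.3 -0.8 -0.4  0.2 -0.2 -1.6  0.4 -1.3 -0.5  2.3]
rack [ 0.55757257  0.08565767  2.7752357  -0.02174644  0.02613603] [ 0.1  0.5  0.1 -0.  -0.1 -0.1 -0.1 -0.1 -0.1 -0.   0.1 -0.1 -0.  -0.5
  0.1 -0.  -0.1  0.  -0.1  0.   0.1  0.2  0.   0.2]
rack in guide -0.09906671026647478 0.16025668679597613 2.863620500081175
flask [0.6396335  0.39991696] g -0.045065691840757954 0.48053280364466694
beaker [ 0.53010884 -0.19084824] g -0.10201612384936558 -0.11759412465888884
jar [ 0.39499661 -0.049629  ] g -0.24906634949393736 0.011147547272826883
```

View pics/ov_side0.png

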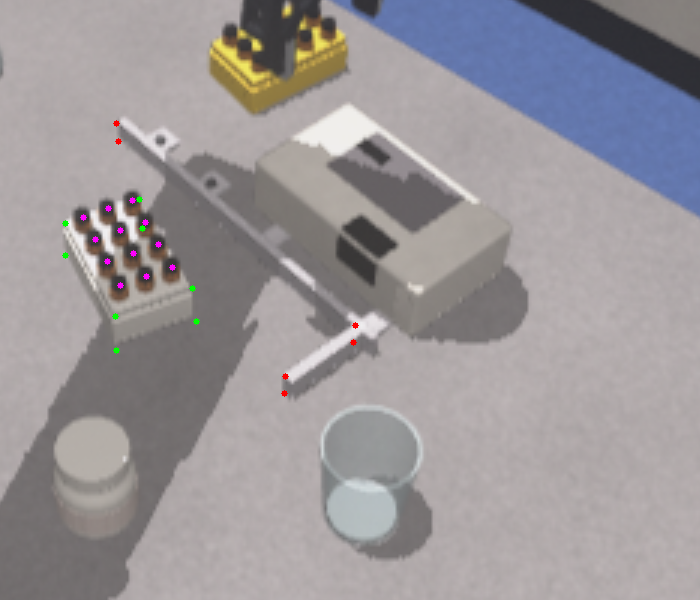

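View pics/ov_wrist0.png

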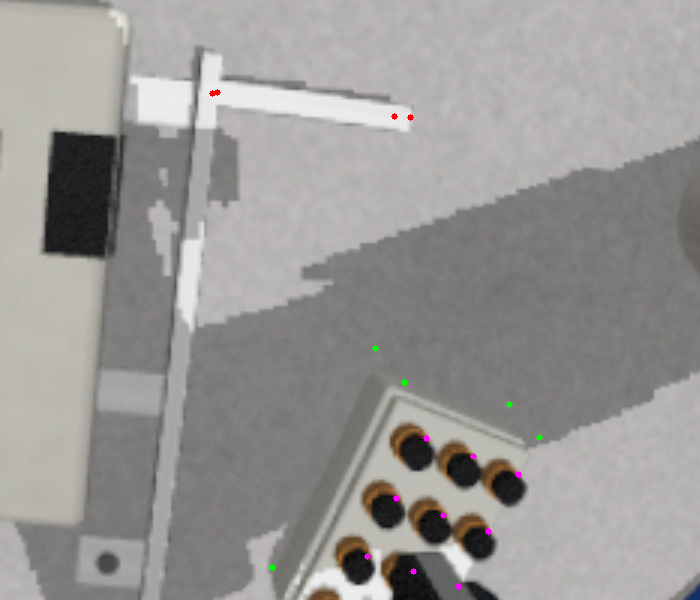

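```bash
python3 - <<'E'
from h import *
S=lambda P:np.array(P)/4.4+[270,130]
W=lambda P:np.array(P)/2.2+[290,70]
P0=pose()
gs=S([[515,430],[175,138],[416,507]]);gw=W([[136,76],[81,556],[279,94]])
f=lambda q,w=1:np.r_[(proj('side',tf(q,GP[:3]))-gs).ravel(),w*(proj('wrist',tf(q,GP[:3]),P0)-gw).ravel()]
for w in(0,1):
  best=least_squares(f,[.64,-.08,-.09],args=(w,))
  print('guide',best.x,best.fun.round(1))
g=best.x
cs=S([(119,270),(156,260),(193,248),(138,305),(175,292),(211,280),(156,340),(193,325),(231,312),(175,372),(212,358),(250,345)])
C0=np.array([[-.033,-.053,.04],[.033,-.053,.04],[-.033,.053,.04]]) # near-left(robot side), near-right(fence side), far-left
B0=np.array([[-.035,-.055,0],[.035,-.055,0]])
CW=np.array([[.033,-.053,.04],[-.033,-.053,.04],[.033,.053,.04]])
def fr(q):
  cc=caps(q[3],-q[4]);cc[:,1]*=1;cc[:,2]=q[5]
  return np.r_[.5*(proj('side',tf(q,cc))-cs).ravel(),
   (proj('side',tf(q,np.r_[C0,B0]))-S([(165,412),(278,380),(97,290),(170,458),(280,415)])).ravel(),
   (proj('wrist',tf(q,CW),P0)-W([(263,285),(360,327),(188,452)])).ravel()]
best=min((least_squares(fr,[.56,.08,a,.02,b,.05]) for a in(-.3,2.8) for b in (-.025,.025)),key=lambda r:r.cost)
print('rack',best.x,best.fun[24:].round(1));r=best.x
d=r[:2]-g[:2];c,s=np.cos(g[2]),np.sin(g[2]);print('rack in guide',c*d[0]+s*d[1],-s*d[0]+c*d[1],r[2]-g[2])
for n in('side','wrist','scene'):
  im=cv2.imread(f'pics/{n}0.png');k=3;im=cv2.resize(im,None,fx=k,fy=k)
  for P,col in((tf(g,GP),(0,0,255)),(tf(r,rackbox()),(0,255,0))):
    for u in proj(n,P,P0): cv2.circle(im,tuple(int(v) for v in (u+.5)*k),3,col,-1)
  x0,y0=dict(side=(270,120),wrist=(280,70),scene=(240,130))[n]
  cv2.imwrite(f'pics/ov1_{n}0.png',im[y0*k:y0*k+600,x0*k:x0*k+700])
E
```

```text
guide [ 0.64100193 -0.08308213 -0.09778252] [ 0.9  0.7 -0.7 -1.  -0.3 -0.   0.  -0.  -0.  -0.   0.  -0. ]
guide [ 0.64182614 -0.07927204 -0.09337205] [-0.1 -0.4 -1.8 -1.6 -1.2 -1.1  0.5 -1.2 -0.4  0.5 -0.4 -0.8]
rack [ 0.56089714  0.08931307 -0.34834313  0.0219475   0.02618546  0.05138843] [ 0.8 -0.3  0.7 -2.5 -1.  -3.  -0.   0.6  1.5  0.4  0.8  0.5  2.5 -1.
 -1.   0.3]
rack in guide -0.09629474253527691 0.16030522552912715 -0.2549710831650758
```

View pics/ov1_wrist0.png

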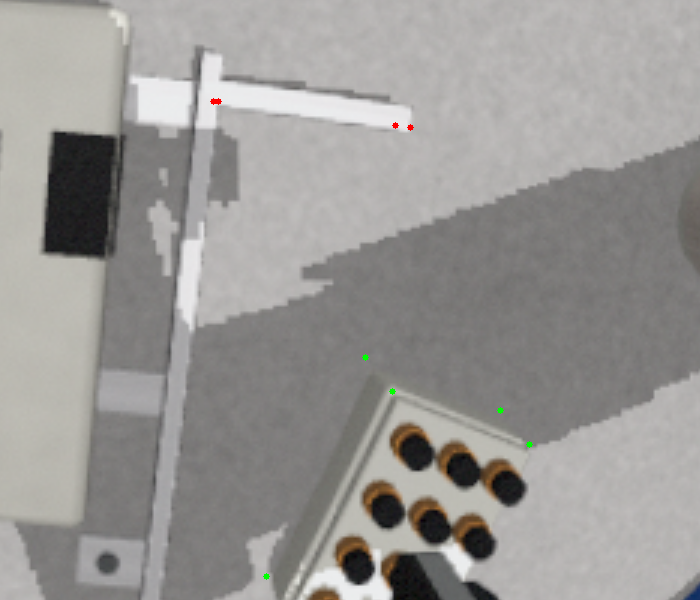

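View pics/ov1_scene0.png

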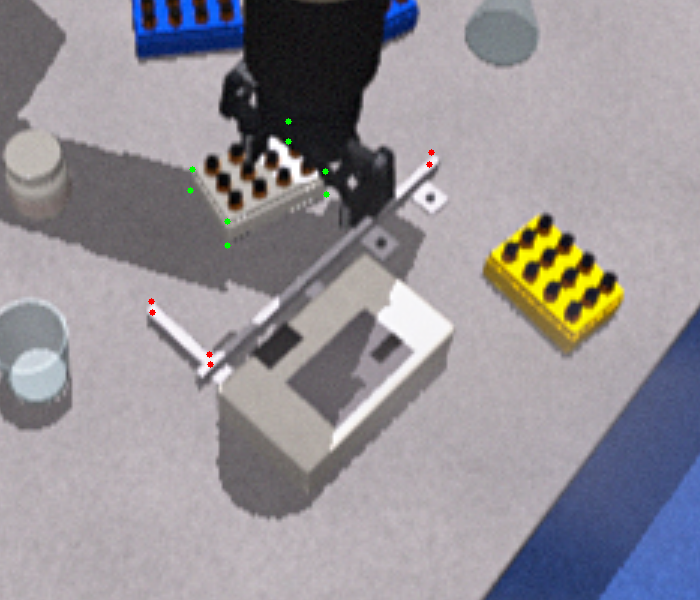

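```bash
cat >> h.py <<'E'
G=np.array([.6418,-.081,-.0945])
def g2w(p): return tf(G,[p[0],p[1],0])[0,:2]
def w2g(p):
    d=np.array(p[:2])-G[:2];c,s=np.cos(G[2]),np.sin(G[2]);return np.array([c*d[0]+s*d[1],-s*d[0]+c*d[1]])
def tool():
    p,R=pose();x,y=w2g(p);return x,y,p[2],np.arctan2(R[1,0],R[0,0])-G[2]
def goto(x,y,z,th):
    "moves in tool axes to reach guide pose (tool x at angle th to guide x)"
    p,R=pose();w=g2w((x,y));d=np.r_[w,z]-p
    a=np.arctan2(R[1,0],R[0,0]);yaw=-(th+G[2]-a);yaw=(yaw+np.pi)%(2*np.pi)-np.pi
    return (R.T@d).round(4),round(yaw,4)
E
python3 - <<'E'
from h import *
for n,uv in dict(blue1=(225,226),blue2=(230,170),jar=(302,290),beaker=(392,291)).items():
  b=back('side',uv,.02);print(n,b,w2g(b))
print(tool());print(goto(-.18,.160,.15,0))
E
```

```text
blue1 [0.37843905 0.19911637] [-0.2886175   0.25401596]
blue2 [0.50203672 0.34072461] [-0.17893337  0.40665497]
jar [ 0.38761943 -0.05916552] [-0.25510676 -0.00224727]
beaker [ 0.51980638 -0.19732725] [-0.11047274 -0.12731947]
(np.float64(0.025026941037102284), np.float64(0.08373567215485274), np.float64(0.2305626052824314), np.float64(-1.4763467274109476))
(array([-0.0953,  0.1968,  0.0808]), np.float64(-1.4763))
```

>>> {"method": "apply_moves", "body": {"targets": "0 -0.016 0.033 0.013 0;0 -0.016 0.033 0.013 0;0 -0.016 0.033 0.013 0;0 -0.016 0.033 0.013 0;0 -0.016 0.033 0.013 0;0 -0.015 0.032 0.013 0;0 0 0 0 -0.123;0 0 0 0 -0.123;0 0 0 0 -0.123;0 0 0 0 -0.123;0 0 0 0 -0.123;0 0 0 0 -0.123"}}

```text
time_s: 1.15
tool_pos: [0.4778, 0.095, 0.1532]
tcp_rot: [[0.677, -0.736, -0.0], [-0.736, -0.677, -0.0], [-0.0, 0.0, -1.0]]
contact_force: [0.7, 0.7, -1.0]
width: 0.0853
```

>>> {"method": "apply_moves", "body": {"targets": "0 0 0 0 -0.123;0 0 0 0 -0.123;0 0 0 0 -0.123;0 0 0 0 -0.123;0 0 0 0 -0.123;0 0 0 0 -0.123;0 0 0 0 0;0 0 0 0 0"}}

```text
time_s: 1.82
tool_pos: [0.4779, 0.0949, 0.1532]
tcp_rot: [[0.995, -0.099, -0.0], [-0.099, -0.995, -0.0], [-0.0, 0.0, -1.0]]
contact_force: [0.1, 0.6, -1.1]
width: 0.0854
```

```bash
python3 - <<'E'
from h import *
print(tool(),get_state()['time_s'],get_state()['width']);print(goto(-.18,.160,0.0,0))
P=pose();np.savez('p1.npz',p=P[0],R=P[1])
im=cams.read_camera('wrist');cv2.imwrite('pics/wrist1.png',im);cv2.imwrite('pics/scene1.png',cams.read_camera('scene'))
E
```

```text
(np.float64(-0.17980692130416304), np.float64(0.15968128924720415), np.float64(0.1532223004720227), np.float64(-0.00417117109038348)) 1.8167 0.08544590689161989
(array([-0.0002, -0.0003,  0.1532]), np.float64(-0.0042))
```

View pics/wrist1.png

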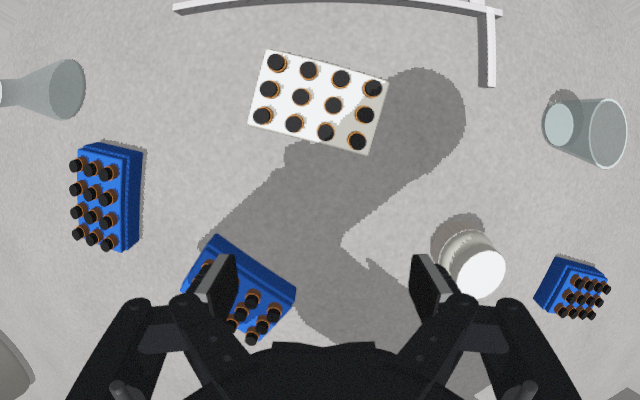

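View pics/scene1.png

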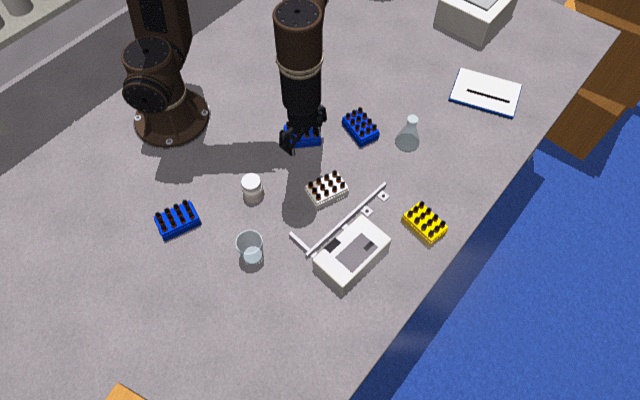

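```bash
python3 - <<'E'
from h import *
d=np.load('p1.npz');P=(d['p'],d['R'])
c=np.array([(266,50),(388,82),(369,155),(248,125)])
q=[least_squares(lambda a:(proj('wrist',[a[0],a[1],.04],P)-u).ravel(),[.55,.09]).x for u in c]
q=np.array([w2g(a) for a in q]);print(q.round(4),q.mean(0),[np.linalg.norm(q[i]-q[i-1]) for i in range(4)])
e=q[0]-q[1];print(np.arctan2(-e[0],e[1]));e=q[3]-q[2];print(np.arctan2(-e[0],e[1]))
for u in((487,87),(496,87),(478,14)):
  print(w2g(least_squares(lambda a:(proj('wrist',[a[0],a[1],.022],P)-u).ravel(),[.55,.09]).x))
E
```

```text
[[-0.0548  0.2065]
 [-0.082   0.1073]
 [-0.1435  0.1222]
 [-0.1171  0.2228]] [-0.09934256  0.16469043] [np.float64(0.06438042997395307), np.float64(0.1028740461362653), np.float64(0.06325194787616277), np.float64(0.10405808849880116)]
-0.267759739014264
-0.2566806195569197
[-0.07672296  0.0047569 ]
[-0.07546029 -0.00569315]
[-0.00471494  0.01345759]
```

>>> {"method": "apply_moves", "body": {"targets": "0 0 -0.003 0.03 0;0 0 0 0.03 0;0 0 0 0.03 0;0 0 0 0.03 0;0 0 0 0.02 -0.004;0 0 0 0.008 0;0 0 0 0.004 0;0 0 0 0 0"}}

```text
time_s: 2.58
tool_pos: [0.4783, 0.0979, 0.0011]
tcp_rot: [[0.996, -0.092, -0.001], [-0.092, -0.996, -0.001], [-0.001, 0.001, -1.0]]
contact_force: [-0.2, -0.3, -0.0]
width: 0.0852
```

```bash
python3 - <<'E'
from h import *
print(tool())
P=pose();np.savez('p2.npz',p=P[0],R=P[1])
cv2.imwrite('pics/wrist2.png',cams.read_camera('wrist'));im=cams.read_camera('side')[130:290,200:420];cv2.imwrite('pics/side2.png',cv2.resize(im,None,fx=3.5,fy=3.5,interpolation=cv2.INTER_CUBIC))
E
```

```text
(np.float64(-0.17962979430561016), np.float64(0.16272397918817277), np.float64(0.0011035250713078565), np.float64(0.00255679999033602))
```

View pics/wrist2.png

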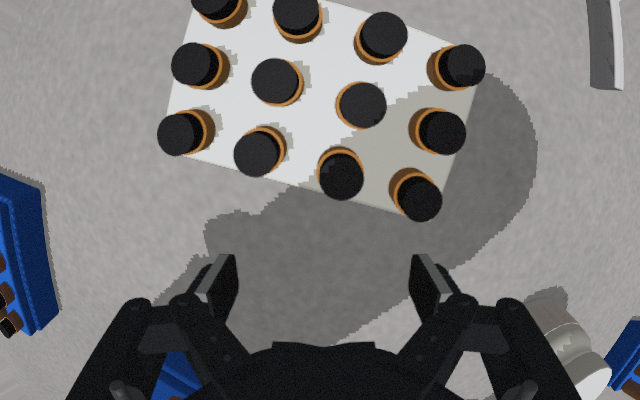

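View pics/side2.png

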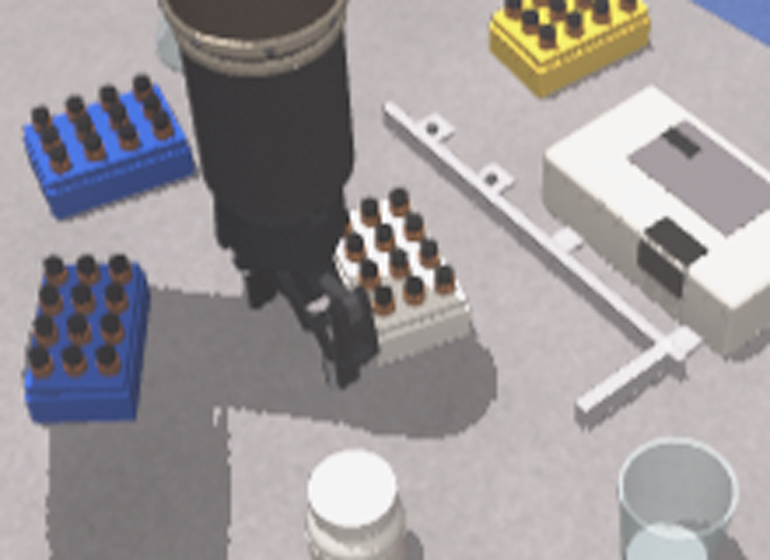

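>>> {"method": "apply_moves", "body": {"targets": "0 0.005 0 0 0;0 0.005 0 0 0;0 0.005 0 0 0;0 0.005 0 0 0;0 0.005 0 0 0;0 0.005 0 0 0;0 0.005 0 0 0;0 0.005 0 0 0;0 0.005 0 0 0;0 0.005 0 0 0;0 0.005 0 0 0;0 0.005 0 0 0"}}

```text
time_s: 3.68
tool_pos: [0.5386, 0.0927, 0.0012]
tcp_rot: [[0.996, -0.091, 0.0], [-0.091, -0.996, 0.0], [0.0, -0.0, -1.0]]
contact_force: [-3.1, 0.3, -0.1]
width: 0.0851
```

```bash
python3 - <<'E'
from h import *
print(tool())
cv2.imwrite('pics/wrist3.png',cams.read_camera('wrist'));im=cams.read_camera('side')[130:290,200:420];cv2.imwrite('pics/side3.png',cv2.resize(im,None,fx=3.5,fy=3.5,interpolation=cv2.INTER_CUBIC))
E
```

```text
(np.float64(-0.11916530528149127), np.float64(0.1631748932834874), np.float64(0.0012045066264095954), np.float64(0.0038579645890290115))
```

View pics/wrist3.png

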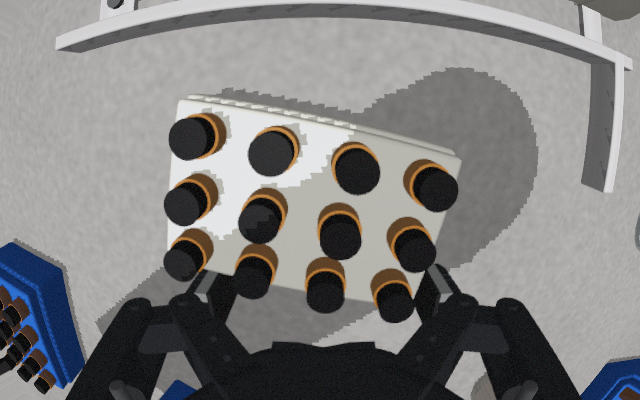

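View pics/side3.png

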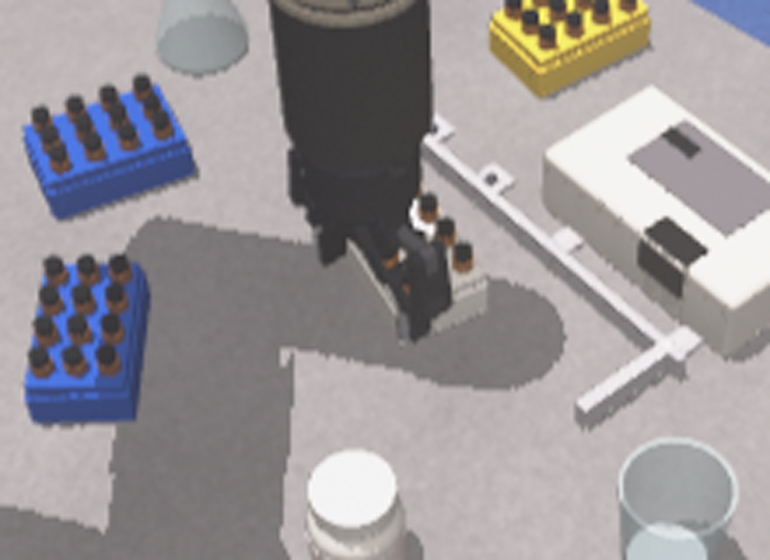

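>>> {"method": "apply_moves", "body": {"targets": "0 -0.01 0 0 0;0 -0.01 0 -0.002 0;100 -0.01 0 -0.002 0;100 0 0 0 0;100 0 0 0 0;100 0 0 0 0;100 0 0 0 0;100 0 0 0 0"}}

```text
time_s: 4.45
tool_pos: [0.5085, 0.0955, 0.0054]
tcp_rot: [[0.996, -0.091, 0.0], [-0.091, -0.996, 0.0], [0.0, -0.0, -1.0]]
contact_force: [-0.1, -0.5, 0.3]
width: 0.052
```

```bash
python3 - <<'E'
from h import *
print(tool())
P=pose();np.savez('p4.npz',p=P[0],R=P[1])
cv2.imwrite('pics/wrist4.png',cams.read_camera('wrist'))
E
```

```text
(np.float64(-0.14938270554860358), np.float64(0.16309871382627714), np.float64(0.0053921640441229705), np.float64(0.0038693095773564695))
```

View pics/wrist4.png

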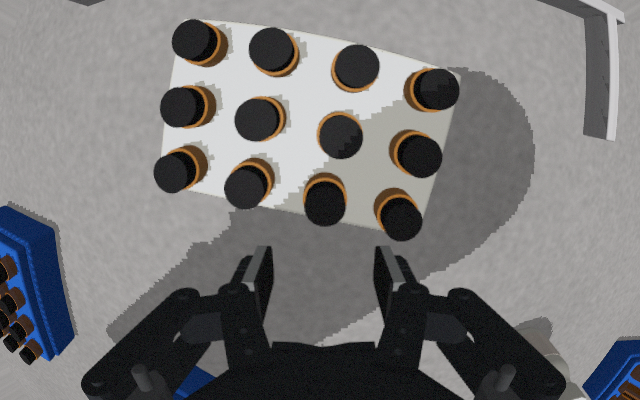

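```bash
cat >> h.py <<'E'
def rackpose(c,P,z=.04):
    "corners far(+y) fence, near fence, near robot, far robot"
    q=np.array([w2g(least_squares(lambda a:(proj('wrist',[a[0],a[1],z],P)-u).ravel(),[.55,.09]).x) for u in c])
    e=q[0]-q[1]+q[3]-q[2];return q.round(4),q.mean(0),np.arctan2(-e[0],e[1])
E
python3 - <<'E'
from h import *
d=np.load('p4.npz');P=(d['p'],d['R'])
print(rackpose([(189,20),(461,74),(417,240),(159,189)],P))
E
```

```text
(array([[-0.0379,  0.213 ],
       [-0.0582,  0.1148],
       [-0.1222,  0.1275],
       [-0.1016,  0.2291]]), array([-0.07999279,  0.17110702]), np.float64(-0.20179263802496072))
```

>>> {"method": "apply_moves", "body": {"targets": "100 0.005 -0.005 0 0;100 0.005 0 0 0;100 0.005 0 0 0;100 0.005 0 0 0;100 0.005 0 0 0;100 0.005 0 0 0;100 0.005 0 0 0;100 0.005 0 0 0;100 0.005 0 0 0;100 0.005 0 0 0;100 0.005 0 0 0;100 0.003 0 0 0"}}

```text
time_s: 5.5
tool_pos: [0.5671, 0.0951, 0.0053]
tcp_rot: [[0.996, -0.091, 0.0], [-0.091, -0.996, 0.0], [0.0, -0.0, -1.0]]
contact_force: [-2.3, -0.6, -1.3]
width: 0.052
```

```bash
python3 - <<'E'
from h import *
print(tool())
P=pose();np.savez('p5.npz',p=P[0],R=P[1])
cv2.imwrite('pics/wrist5.png',cams.read_camera('wrist'))
E
```

```text
(np.float64(-0.09094159913545241), np.float64(0.16822486626231367), np.float64(0.005254387396682745), np.float64(0.003765581563268436))
```

View pics/wrist5.png

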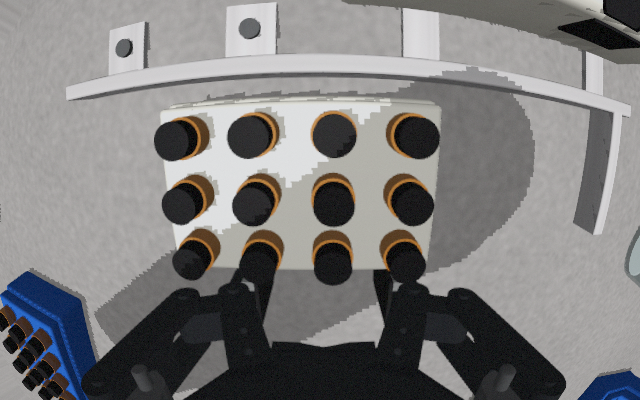

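>>> {"method": "apply_moves", "body": {"targets": "100 0.003 0 0 0;100 0.003 0 0 0;100 0.002 0 0 0;100 0 0 0 0"}}

```text
time_s: 5.88
tool_pos: [0.5748, 0.0943, 0.0054]
tcp_rot: [[0.996, -0.091, 0.0], [-0.091, -0.996, 0.0], [0.0, -0.0, -1.0]]
contact_force: [-1.3, 0.2, -0.8]
width: 0.052
```

>>> {"method": "apply_moves", "body": {"targets": "100 0.002 0 0 0;100 0.001 0 0 0;100 0 0 0 0"}}

```text
time_s: 6.13
tool_pos: [0.5767, 0.094, 0.0053]
tcp_rot: [[0.996, -0.091, -0.001], [-0.091, -0.996, -0.0], [-0.001, 0.0, -1.0]]
contact_force: [-5.3, 1.4, 2.6]
width: 0.0521
```

```bash
python3 - <<'E'
from h import *
print(tool(),get_state()['contact_force'])
P=pose();np.savez('p6.npz',p=P[0],R=P[1])
cv2.imwrite('pics/wrist6.png',cams.read_camera('wrist'))
E
```

```text
(np.float64(-0.08135289597568188), np.float64(0.16802870034664402), np.float64(0.0053003499186325305), np.float64(0.003517080642685952)) [-5.33329257  1.35553304  2.6332872 ]
```

View pics/wrist6.png

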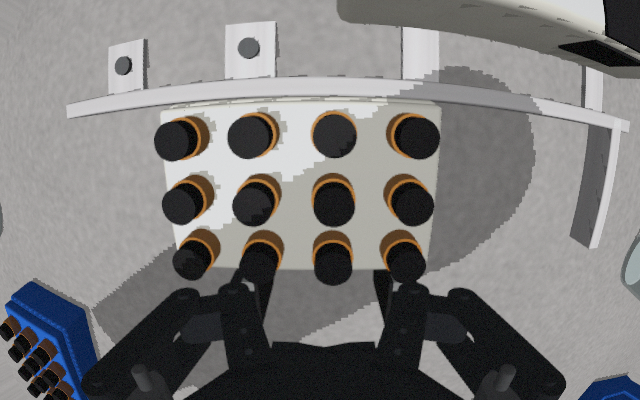

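>>> {"method": "apply_moves", "body": {"targets": "100 0.001 0 0 0;100 0 0 0 0;100 0 0 0 0"}}

```text
time_s: 6.43
tool_pos: [0.5767, 0.0938, 0.0052]
tcp_rot: [[0.996, -0.091, -0.003], [-0.091, -0.996, -0.0], [-0.003, 0.001, -1.0]]
contact_force: [-9.5, 3.7, 4.6]
width: 0.0519
```

```bash
python3 - <<'E'
from h import *
print(tool(),get_state()['contact_force'])
im=cv2.imread('pics/wrist6.png')[60:150,140:460];cv2.imwrite('pics/w6c.png',cv2.resize(im,None,fx=2.5,fy=2.5,interpolation=cv2.INTER_CUBIC))
im=cams.read_camera('scene')[120:270,260:420];cv2.imwrite('pics/scene6.png',cv2.resize(im,None,fx=4,fy=4,interpolation=cv2.INTER_CUBIC))
E
```

```text
(np.float64(-0.08134626851447148), np.float64(0.16789613054344477), np.float64(0.005199439527953122), np.float64(0.0033980063841479446)) [-9.51073487  3.66156274  4.64472512]
```

View pics/w6c.png

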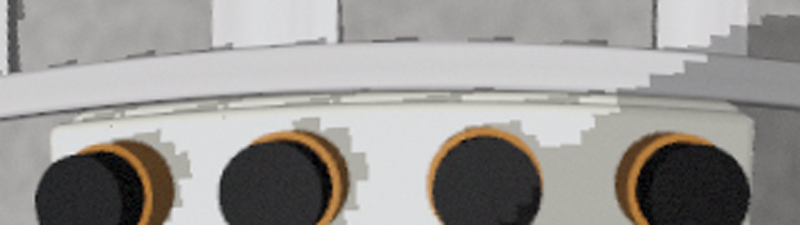

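View pics/scene6.png

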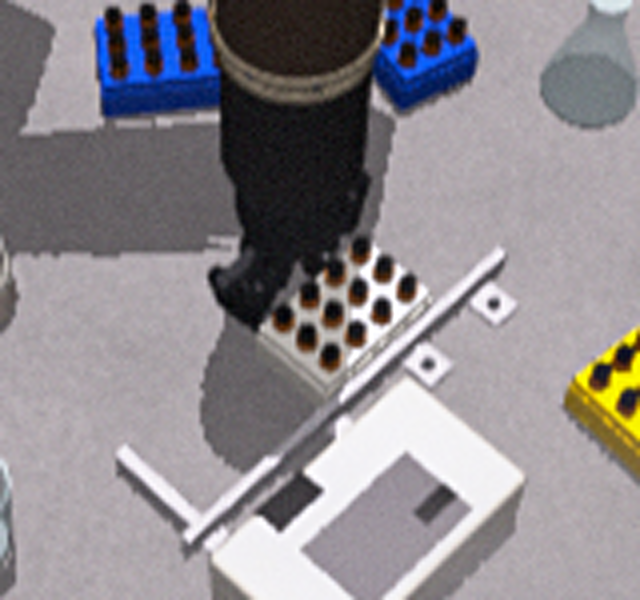

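```bash
python3 - <<'E'
from h import *
d=np.load('p6.npz');P=(d['p'],d['R'])
print(rackpose([(161,112),(440,106),(431,264),(175,264)],P))
s=20*np.pi/180
for px,py in((11,-42.5),(11,42.5)): print(px*np.cos(s)+py*np.sin(s),-px*np.sin(s)+py*np.cos(s))
E
```

```text
(array([[-0.0036,  0.2298],
       [-0.0027,  0.1278],
       [-0.0652,  0.1249],
       [-0.0667,  0.2326]]), array([-0.03454553,  0.1787645 ]), np.float64(0.011413356420598802))
-4.199237262695927 -43.69915795998347
24.872474919985912 36.174714806818756
```

>>> {"method": "apply_moves", "body": {"targets": "100 -0.01 0 0 0;100 -0.02 0 0 0;0 -0.01 0 -0.03 0;0 0 0 -0.035 0;0 0 0 -0.03 0;0 0 0 0 0.116;0 0 0 0 0.117;0 0 0 0 0.116;0 0 0 0 0"}}

```text
time_s: 7.23
tool_pos: [0.539, 0.0978, 0.1011]
tcp_rot: [[0.903, -0.43, 0.002], [-0.43, -0.903, 0.001], [0.002, -0.002, -1.0]]
contact_force: [0.2, -0.1, -0.0]
width: 0.0855
```

```bash
python3 - <<'E'
from h import *
print(tool());print(goto(-.079,.21,.001,-.349))
P=pose();np.savez('p7.npz',p=P[0],R=P[1])
cv2.imwrite('pics/wrist7.png',cams.read_camera('wrist'))
E
```

```text
(np.float64(-0.11920133164494469), np.float64(0.1683529222301355), np.float64(0.10106728091370332), np.float64(-0.35037713059780784))
(array([ 0.0233, -0.0527,  0.1002]), np.float64(-0.0014))
```

View pics/wrist7.png

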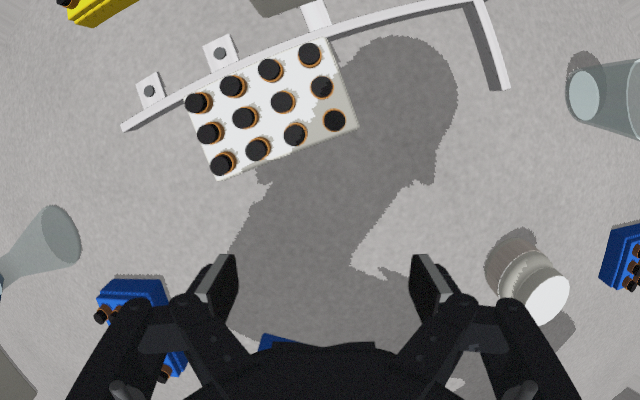

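```bash
python3 - <<'E'
from h import *
d=np.load('p7.npz');P=(d['p'],d['R'])
print(rackpose([(185,100),(326,39),(358,128),(214,181)],P))
E
```

```text
(array([[-0.0062,  0.2293],
       [-0.0056,  0.126 ],
       [-0.068 ,  0.1266],
       [-0.067 ,  0.232 ]]), array([-0.03669212,  0.17848768]), np.float64(-0.002490752728937655))
```

>>> {"method": "apply_moves", "body": {"targets": "0 0.008 -0.018 0 0;0 0.008 -0.018 0 0;0 0.007 -0.017 0 0;0 0 0 0.02 0;0 0 0 0 0"}}

```text
time_s: 7.7
tool_pos: [0.5809, 0.1357, 0.0773]
tcp_rot: [[0.906, -0.422, -0.003], [-0.422, -0.906, -0.001], [-0.002, 0.002, -1.0]]
contact_force: [-1.4, -1.0, -1.3]
width: 0.0855
```

```bash
python3 - <<'E'
from h import *
print(tool());print(goto(-.079,.21,.001,-.349))
P=pose();np.savez('p8.npz',p=P[0],R=P[1])
cv2.imwrite('pics/wrist8.png',cams.read_camera('wrist'))
E
```

```text
(np.float64(-0.08108466473604611), np.float64(0.209977240039077), np.float64(0.07732710972731875), np.float64(-0.34150161251214495))
(array([ 0.0021, -0.0009,  0.0763]), np.float64(0.0075))
```

View pics/wrist8.png

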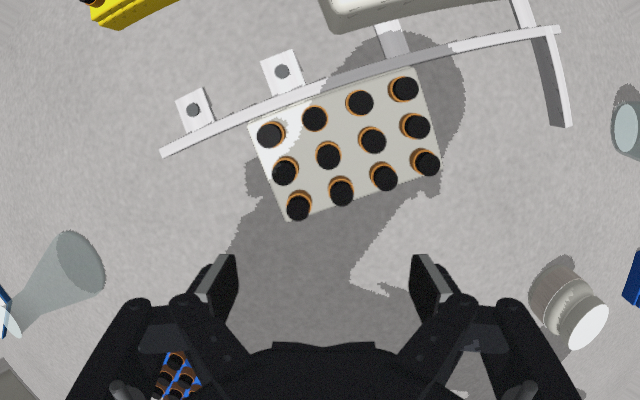

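>>> {"method": "apply_moves", "body": {"targets": "0 0 0 0.025 0;0 0 0 0.025 0;0 0 0 0.016 0;0 0 0 0.008 0;0 0 0 0.003 0;0 0 0 0 0"}}

```text
time_s: 8.25
tool_pos: [0.5818, 0.1355, 0.0035]
tcp_rot: [[0.905, -0.425, -0.0], [-0.425, -0.905, -0.0], [-0.0, 0.0, -1.0]]
contact_force: [-1.0, 0.0, 0.0]
width: 0.0853
```

```bash
python3 - <<'E'
from h import *
print(tool());print(goto(-.0658,.198,.001,-.349))
P=pose();np.savez('p9.npz',p=P[0],R=P[1])
cv2.imwrite('pics/wrist9.png',cams.read_camera('wrist'));im=cams.read_camera('side')[110:270,240:440];cv2.imwrite('pics/side9.png',cv2.resize(im,None,fx=3.7,fy=3.7,interpolation=cv2.INTER_CUBIC))
E
```

```text
(np.float64(-0.08012532058017333), np.float64(0.20984516456055344), np.float64(0.0034791046378072864), np.float64(-0.34426162523397996))
(array([0.0175, 0.0063, 0.0025]), np.float64(0.0047))
```

View pics/wrist9.png

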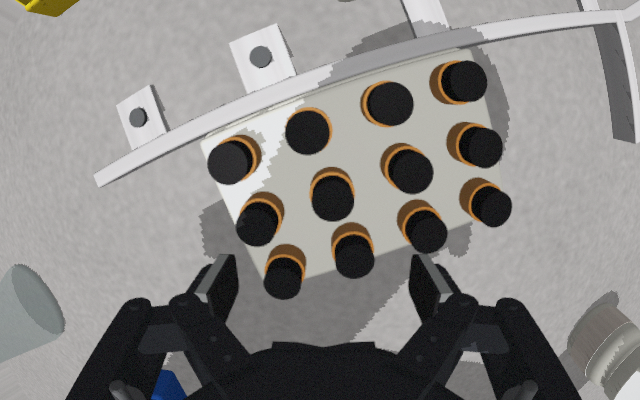

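View pics/side9.png

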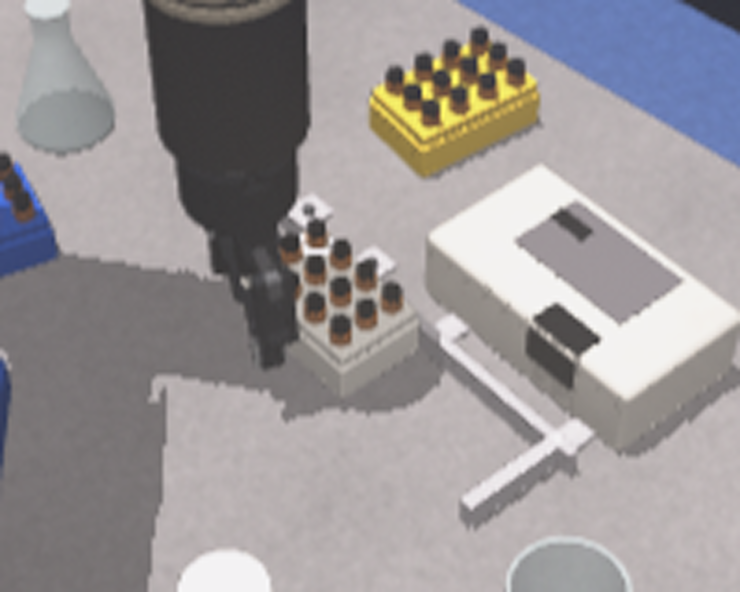

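>>> {"method": "apply_moves", "body": {"targets": "0 0.0047 -0.0017 0.001 0.005;0 0.0038 -0.0013 0.001 0;0 0.0019 -0.0007 0 0;0 0.0019 -0.0007 0 0;0 0 0 0 0"}}

```text
time_s: 8.77
tool_pos: [0.5954, 0.1343, 0.0015]
tcp_rot: [[0.903, -0.43, 0.0], [-0.43, -0.903, 0.0], [0.0, -0.0, -1.0]]
contact_force: [0.5, 0.4, -0.1]
width: 0.0853
```

```bash
cat > st.py <<'E'
from h import *
import sys
t=tool();s=get_state();f=s['contact_force'];c,q=np.cos(G[2]),np.sin(G[2])
print('tool',np.round(t,4),'F guide',round(c*f[0]+q*f[1],1),round(-q*f[0]+c*f[1],1),round(f[2],1),'w',round(s['width'],4),s['time_s'])
if len(sys.argv)>1:
    P=pose();np.savez(f'p{sys.argv[1]}.npz',p=P[0],R=P[1]);cv2.imwrite(f'pics/wrist{sys.argv[1]}.png',cams.read_camera('wrist'))
E
python3 st.py 10
```

```text
tool [-0.0665  0.21    0.0015 -0.3505] F guide 0.4 0.4 -0.1 w 0.0853 8.7667
```

View pics/wrist10.png

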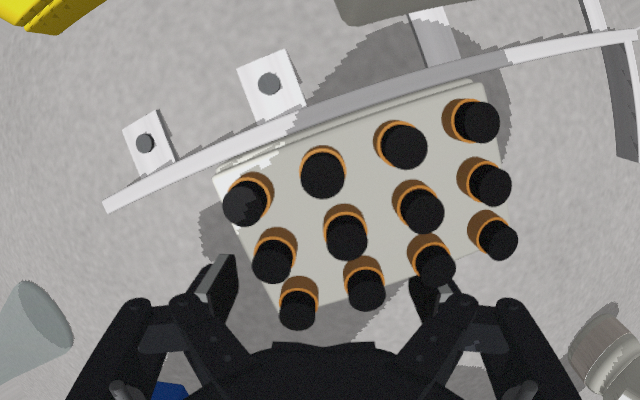

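Side finger is nearly touching; bring it into light contact.

>>> {"method": "apply_moves", "body": {"targets": "0 0.0014 -0.0005 0 0;0 0.001 -0.0003 0 0;0 0 0 0 0"}}

```text
time_s: 9.07
tool_pos: [0.5962, 0.1339, 0.001]
tcp_rot: [[0.902, -0.431, -0.002], [-0.431, -0.902, -0.0], [-0.002, 0.001, -1.0]]
contact_force: [-4.1, 1.6, 1.7]
width: 0.085
```

```bash
python3 st.py
```

```text
tool [-0.0657  0.2096  0.001  -0.351 ] F guide -4.2 1.2 1.7 w 0.085 9.0667
```

>>> {"method": "apply_moves", "body": {"targets": "0 0.001 0.0028 0 0;0 0.001 0.0028 0 0;0 0.001 0.0028 0 0;0 0.001 0.0028 0 0;0 0.0007 0.0019 0 0;0 0 0 0 0"}}

```text
time_s: 9.57
tool_pos: [0.5949, 0.1199, 0.0009]
tcp_rot: [[0.902, -0.431, -0.002], [-0.431, -0.902, -0.0], [-0.001, 0.001, -1.0]]
contact_force: [-4.3, 2.7, -1.2]
width: 0.0856
```

```bash
python3 st.py 11
```

```text
tool [-0.0656  0.1956  0.0009 -0.3509] F guide -4.6 2.3 -1.2 w 0.0856 9.5667
```

View pics/wrist11.png

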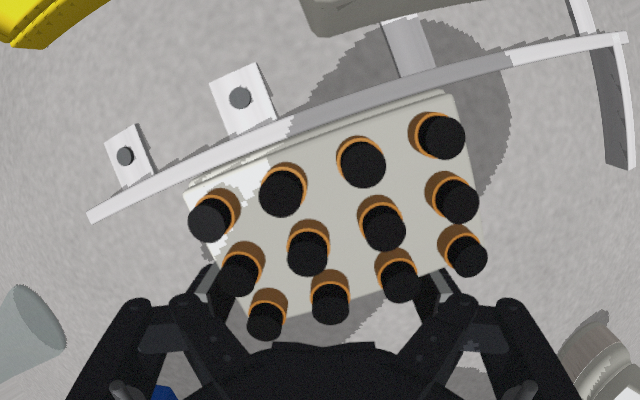

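>>> {"method": "apply_moves", "body": {"targets": "0 0.0014 0.0038 0 0;0 0.0014 0.0038 0 0;0 0.0014 0.0038 0 0;0 0.0014 0.0038 0 0;0 0.0014 0.0038 0 0;0 0.0014 0.0038 0 0;0 0.0014 0.0038 0 0;0 0.0014 0.0038 0 0"}}

```text
time_s: 10.28
tool_pos: [0.5919, 0.0882, 0.0008]
tcp_rot: [[0.903, -0.43, -0.002], [-0.43, -0.903, 0.0], [-0.002, 0.0, -1.0]]
contact_force: [-5.2, 6.7, -0.3]
width: 0.0854
```

```bash
python3 st.py 12
```

```text
tool [-0.0656  0.1637  0.0008 -0.3505] F guide -5.8 6.2 -0.3 w 0.0854 10.2833
```

View pics/wrist12.png

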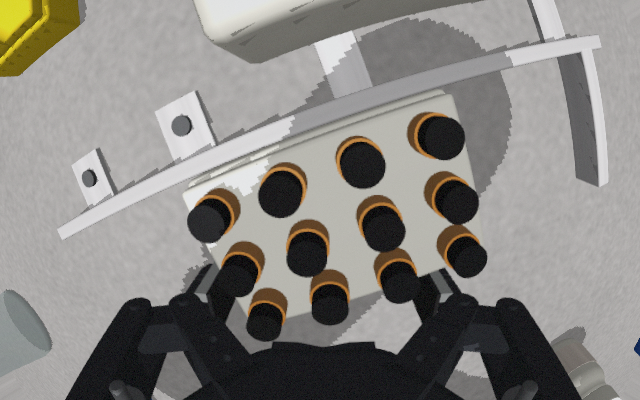

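>>> {"method": "apply_moves", "body": {"targets": "0 0.0014 0.0038 0 0;0 0.0014 0.0038 0 0;0 0.0014 0.0038 0 0;0 0.0013 0.0038 0 0;0 0.0014 0.0038 0 0;0 0.0014 0.0038 0 0;0 0.0014 0.0038 0 0;0 0.0013 0.0038 0 0;0 0.0014 0.0038 0 0"}}

```text
time_s: 11.08
tool_pos: [0.5884, 0.0519, 0.0008]
tcp_rot: [[0.903, -0.43, -0.002], [-0.43, -0.903, 0.0], [-0.002, 0.0, -1.0]]
contact_force: [-4.7, 5.9, -0.7]
width: 0.0852
```

```bash
python3 st.py
```

```text
tool [-0.0657  0.1273  0.0008 -0.3505] F guide -5.2 5.4 -0.7 w 0.0852 11.0833
```

>>> {"method": "apply_moves", "body": {"targets": "0 0.0014 0.0038 0 0;0 0.0014 0.0038 0 0;0 0.0014 0.0038 0 0;0 0.0013 0.0038 0 0;0 0.0014 0.0038 0 0;0 0.0014 0.0038 0 0;0 0.0014 0.0038 0 0;0 0.0013 0.0038 0 0"}}

```text
time_s: 11.75
tool_pos: [0.5852, 0.0197, 0.0009]
tcp_rot: [[0.903, -0.431, -0.002], [-0.431, -0.903, 0.0], [-0.002, 0.001, -1.0]]
contact_force: [-4.8, 5.9, -0.8]
width: 0.0855
```

```bash
python3 st.py 13
```

```text
tool [-0.0659  0.0949  0.0009 -0.3506] F guide -5.3 5.5 -0.8 w 0.0855 11.75
```

View pics/wrist13.png

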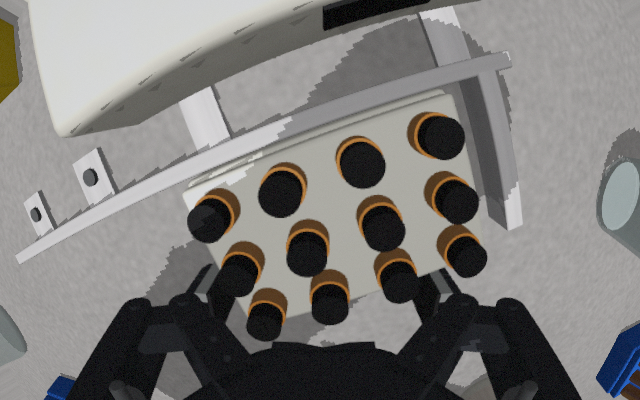

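>>> {"method": "apply_moves", "body": {"targets": "0 0.0014 0.0038 0 0;0 0.0014 0.0038 0 0;0 0.0014 0.0038 0 0;0 0.001 0.0028 0 0;0 0 0 0 0"}}

```text
time_s: 12.22
tool_pos: [0.5838, 0.0041, 0.0009]
tcp_rot: [[0.902, -0.431, -0.002], [-0.431, -0.902, -0.0], [-0.002, 0.001, -1.0]]
contact_force: [-3.8, 2.3, -1.2]
width: 0.0855
```

```bash
python3 st.py
```

```text
tool [-0.0658  0.0793  0.0009 -0.3509] F guide -4.0 1.9 -1.2 w 0.0855 12.2167
```

>>> {"method": "apply_moves", "body": {"targets": "0 0.0007 0.0019 0 0;0 0.0003 0.0009 0 0;0 0 0 0 0"}}

```text
time_s: 12.47
tool_pos: [0.5835, 0.0016, 0.0009]
tcp_rot: [[0.902, -0.431, -0.002], [-0.431, -0.902, 0.0], [-0.002, 0.001, -1.0]]
contact_force: [-4.5, 4.1, -1.3]
width: 0.0855
```

```bash
python3 st.py
```

```text
tool [-0.0659  0.0767  0.0009 -0.3508] F guide -4.8 3.6 -1.3 w 0.0855 12.4667
```

>>> {"method": "apply_moves", "body": {"targets": "0 0.0003 0.0009 0 0;0 0 0 0 0"}}

```text
time_s: 12.63
tool_pos: [0.5835, 0.0009, 0.0009]
tcp_rot: [[0.902, -0.431, -0.002], [-0.431, -0.902, 0.0], [-0.002, 0.0, -1.0]]
contact_force: [-4.6, 5.8, -1.4]
width: 0.0853
```

```bash
python3 st.py 14
```

```text
tool [-0.0658  0.0761  0.0009 -0.3508] F guide -5.1 5.4 -1.4 w 0.0853 12.6333
```

View pics/wrist14.png

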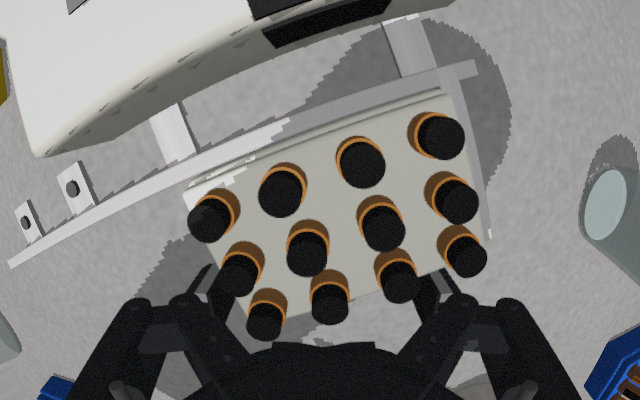

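Very close to the stop, or at it. I'll keep creeping until the force rises clearly.

>>> {"method": "apply_moves", "body": {"targets": "0 0.0003 0.001 0 0;0 0 0 0 0;0 0 0 0 0"}}

```text
time_s: 12.93
tool_pos: [0.5836, 0.0007, 0.0009]
tcp_rot: [[0.903, -0.431, -0.001], [-0.431, -0.903, 0.001], [-0.001, -0.001, -1.0]]
contact_force: [-5.2, 10.1, -0.7]
width: 0.0854
```

>>> {"method": "apply_moves", "body": {"targets": "0 0.0003 0.001 0 0;0 0 0 0 0;0 0 0 0 0"}}

```text
time_s: 13.18
tool_pos: [0.5836, 0.0004, 0.0008]
tcp_rot: [[0.903, -0.43, -0.001], [-0.43, -0.903, 0.002], [-0.001, -0.001, -1.0]]
contact_force: [-5.7, 15.1, -0.4]
width: 0.0854
```

```bash
python3 st.py
```

```text
tool [-0.0656  0.0756  0.0008 -0.3504] F guide -7.1 14.5 -0.4 w 0.0854 13.1833
```

>>> {"method": "apply_moves", "body": {"targets": "0 -0.006 -0.003 0 0;0 -0.01 -0.005 0 0;0 -0.005 -0.003 0 0;0 0 0 -0.03 0;0 0 0 -0.035 0;0 0 0 -0.035 0;0 -0.02 -0.02 -0.02 0;0 0 0 0 0"}}

```text
time_s: 13.85
tool_pos: [0.5627, 0.0469, 0.1269]
tcp_rot: [[0.903, -0.429, 0.009], [-0.429, -0.903, 0.003], [0.007, -0.006, -1.0]]
contact_force: [0.4, 0.1, -0.4]
width: 0.085
```

```bash
python3 st.py 15; python3 - <<'E'
from h import *
for n,(x,y) in dict(side=(270,120),scene=(240,130)).items():
  im=cams.read_camera(n);cv2.imwrite(f'pics/{n}15full.png',im);im=im[y:y+190,x:x+200];cv2.imwrite(f'pics/{n}15.png',cv2.resize(im,None,fx=3.1,fy=3.1,interpolation=cv2.INTER_CUBIC))
E
```

```text
tool [-0.0908  0.1199  0.1269 -0.349 ] F guide 0.4 0.1 -0.4 w 0.085 13.85
```

View pics/wrist15.png

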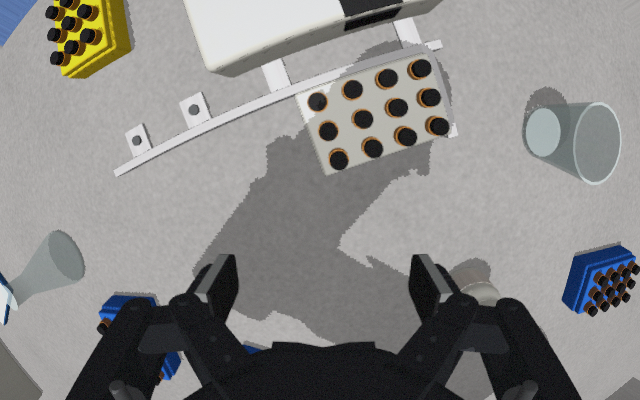

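View pics/side15.png

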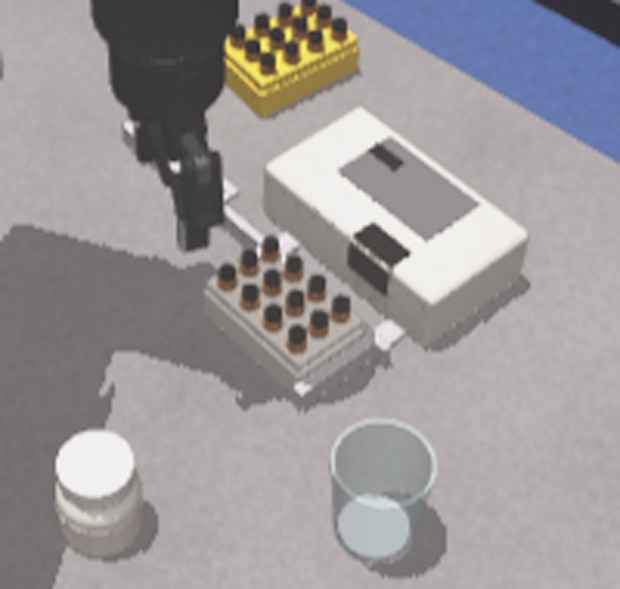

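View pics/scene15.png

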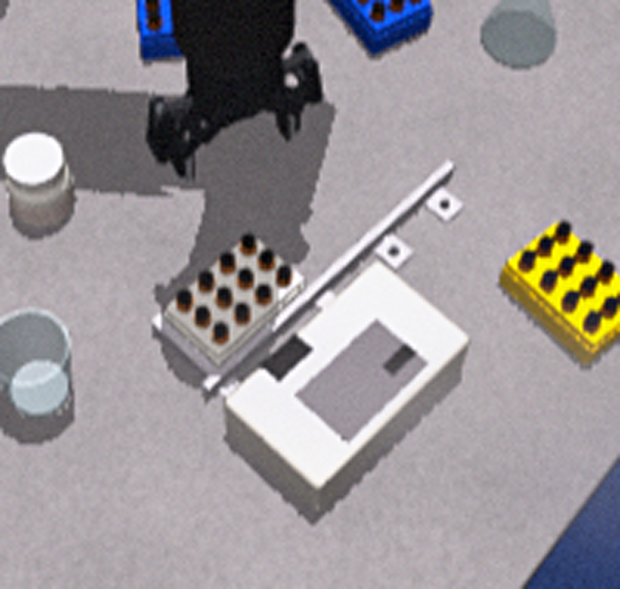

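```bash
python3 - <<'E'
from h import *
im=cv2.imread('pics/wrist15.png')[30:190,280:470];cv2.imwrite('pics/w15c.png',cv2.resize(im,None,fx=3.7,fy=3.7,interpolation=cv2.INTER_CUBIC))
d=np.load('p15.npz');P=(d['p'],d['R'])
print(rackpose([(295,95),(432,51),(454,133),(327,174)],P))
E
```

```text
(array([[-0.0029,  0.1113],
       [-0.0028,  0.0024],
       [-0.0684,  0.0049],
       [-0.0667,  0.1097]]), array([-0.03522005,  0.05708497]), np.float64(-0.007550836087590845))
```

View pics/w15c.png

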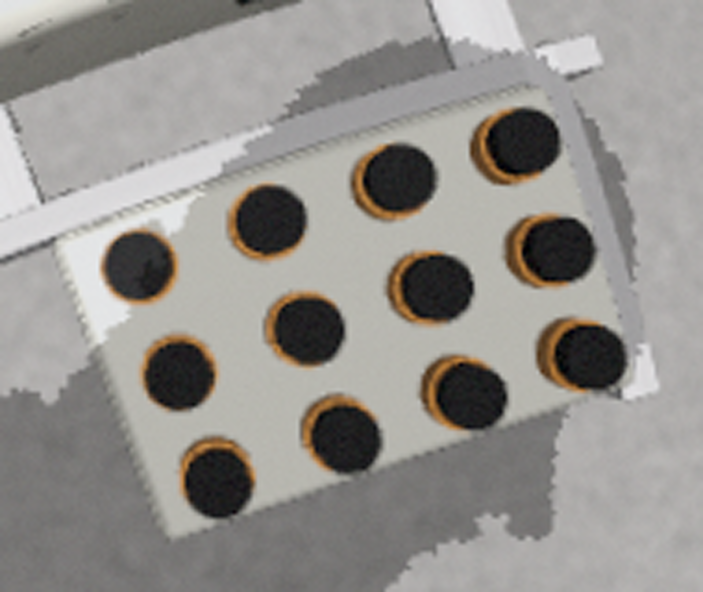

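The rack is home, with its centre at about (-35, 57) mm in the guide frame. It shows no visible gap at the fence or the stop, and the gripper is clear of it. I'm handing the job in.

```bash
python3 -c "
from cell import robot
print(robot.sign_off())"
```

```text
the job is handed in; nothing more can be done
None
```

The white rack is home in the corner, flush against the fence and snug against the end stop. I handed the job in at about 14 s.

- **Back to the fence:** I pushed the rack back with both fingers until its long side lay flat on the fence. Its leading edge was then at y of about 124 mm, well short of the window.
- **Along the fence:** With one finger on its side and one behind its end, I slid it past the window to the stop. The side finger kept about 5 N towards the fence during the slide.
- **At the stop:** Travel stalled and the push rose to about 15 N. I then drew both fingers off together diagonally.

**One correction:** my first push used the fingers fully open. One finger only just caught the rack's corner, so I backed off, narrowed the fingers to 52 mm and pushed again.

**Last checks:**
- The wrist picture puts the rack's centre at about (-35, 57) mm with a yaw of about -0.008 rad. The ideal is (-35, 55) mm, and the difference is within the roughly 2 mm calibration error.
- No gap shows at the fence or the stop.
- The flask, beaker and jar look upright and in place by eye; I did not re-measure them. The rack never looked lifted or tipped in the pictures.

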